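Hang the inspection lamp on its keyhole mount

TASK

Take the cordless inspection lamp out of its charging cradle and hang it on the booth stand: bring the keyhole in its back over the protruding screw head, press the lamp back against the spring plunger, and pull it straight down until it is fully home and the plunger snaps out into the keyhole and locks it. The hanger's height was set by hand and is not exactly known, so feel for the screw and do not force anything: never load the stand with more than 30 N. Let go with the lamp hanging straight, and leave the other things on the bench where they are.

Things in the scene. Friction and masses are not known exactly. Their poses are not given: they have to be found in the camera images.
- lamp_center (a point): Middle of the lamp, half-way up: a plain aluminium box 34 deep (x) x 46 wide (y) x 125 mm tall (z), 0.29 to 0.45 kg, upright in the cradle; 62.5 mm above its underside, 17 mm from its back. +x: flat back with keyhole; -x: front, with a black round lamp head low down, 41 mm across, reaching 26 mm out. The plain y sides are the grip: from above, pads about 37 mm above this point, level with the keyhole.
- keyhole (a point): Centre of the keyhole's round entry hole (17 mm across) in the lamp's back face, 17.5 mm above the lamp's middle; axes as the lamp. From it a slot 10.5 mm wide runs straight up; when the screw is at its upper end (home) the screw's axis is 18 mm above this point. The back is a 3 mm sheet with a 10 mm deep hollow behind it.
- cradle: Grey charging cradle fixed to the bench, 90 x 85 mm, with a 12 mm deep pocket that holds the lamp's foot with 1.5 mm of play all round; lift the lamp straight up by 20 mm or more to clear it. Origin: centre of its underside; the pocket floor is 6 mm above it. The lamp stands in it with the same yaw.
- stand: Fixed booth stand: T-slot post 40 mm square, 208 mm tall, with a dark steel hanger bracket on its front (-x), a black wing panel behind (340 wide, 198 mm tall) and a tape roll on the panel 125 mm to +y. Origin: on the bench, on the middle line below the bracket's front face; that face is its plane x = 0. The lamp hangs with its axes parallel to the stand's, its back at x = 0 to -2.5 mm.
- hang_spot (a point): Nominal spot of the screw on the bracket face, 185 mm up, fixed to the post; axes as the stand. The bracket was clamped by hand: its screw and plunger sit up to 6 mm higher or lower than this, but on the middle line. Screw, towards -x: shank 8 mm, head 13 mm across, head front 10 mm and underside 5.5 mm off the face: the sheet slides behind it only if the lamp's back is within 2.5 mm of the face.
- plunger (a joint): Spring pin of the bracket, 11 mm across, 18 mm below the screw, sticking 6 mm out. Value in m: 0 = out, 0.006 = pushed flush (3 N at first, 7.5 N at the end). The lamp's back pushes it in as the head enters the hole and keeps it in while drawn down 18 mm; within about 3 mm of home it snaps out into the entry hole. Until then it clamps the sheet to the head: a lamp let go half-way sticks.
- rack: Bystander: aluminium sample rack, 118 x 170 x 86 mm, origin at the centre of its underside.
- jar: Bystander: glass jar with a steel cap, 58 mm across, 75 mm tall, origin at the centre of its underside.
- dish: Bystander: shallow glass dish, 76 mm across, 14 mm tall, origin at the centre of its underside.
- pens: Bystander: pen tray with two markers, 110 x 30 x 23 mm, origin at the centre of its underside.
Not all that is in view belongs to the job. Of the things like the part that bears lamp_center, leave any that is brown, green or yellow; of the rest the smaller one is meant.

How it is judged:
By the outcome, as a careful person would: the job done as asked, in the order asked, and still so for the second after the job is handed in, with the robot touching nothing.
It also fails if it takes over 70 s, if anything falls off the work surface, if the arm or the gripper's body presses on something with over 40 N, if the wrist force passes 120 N, or if a joint passes its speed limit or range.

ROBOT

A 6-joint arm with a two-finger parallel gripper is mounted at the origin on the work surface. World frame = base frame: x ahead of the robot, y to its left, z up, the work surface at z = 0. Lengths are in m, angles in degrees, forces in N, time in s.
With the tool pointing down it reaches from about 0.4 to 0.825 m from the base axis. Payload 7 kg.
Tool frame: the origin (TCP) lies on the front face of the gripper's body, between the roots of the fingers; the fingertips stand 66 mm ahead of it and the grasp point (between the pads) lies 47 mm ahead of it; z points along the fingers, y is the line along which they close (so a half turn about z gives the same grasp; the last joint's range is limited). The gripper opens to 88 mm and grips with 3 to 60 N. Pads are 19 mm wide; open, the fingers measure 130 mm over their backs; the gripper's body (78 mm by 193 mm) begins 47 mm behind the grasp point.
Start: joints at [90.59, 20.546, 0.682, 0, -70.136, -16.507], TCP at [0.185, 0.649, 0.292] pointing down, gripper open.
Joint ranges: [-176.03, 176.03], [-82.01, 121.73], [-58.28, 71.71], [-173.87, 95.51], [-174.79, -0.11], [-173.66, 173.66]. Speed limits (degrees/s): [136.94, 136.94, 172.46, 180, 180, 180].

INTERFACE

Orientations are given as [roll, pitch, yaw] about the fixed x, y, z axes, in that order (R = Rz(yaw) Ry(pitch) Rx(roll)).
In Python, from plant import ctrl gives the robot as it stands.
- The arm moves only by the tool send_rows, never from a script. Its argument "deltas" is a list of rows, each a list of 2 entries, a list of its own where there are three numbers: the shift along the tool's x, y, z each as a share of 800 mm, from -1 to 1, then the turn about the tool's z as a share of 90 degrees, from -1 to 1. A call has exactly 5 rows; each row is the pose to reach, as a shift and turn from the pose commanded when the call began, along the tool's axes at that moment; what a row does not reach only later rows make up. A row lasts 1/12 s, in which the tool goes at most 41.7 mm and 7.16 degrees, less where a joint would pass 70% of its speed; a pose out of reach is approached as far as the arm can. A call with a number of a shift or a turn outside -1 to 1 is refused whole. A call with a gripper value outside its range is refused whole. "gripper" is the opening, from 0 (shut) to 1 (fully open), set as the call begins (left out, the last holds). The fingers move at their own pace and stop on an object; the grip force is fixed at half the most. Time passes only in rows, so rows that repeat a pose let the fingers close, or fill a call up. It gives the time, the measured TCP pose, the force, the opening and the grip force at its end, in the units of the state.
- ctrl.get_obs(): the state, without advancing time (a new reading comes with each control period).
- ctrl.snapshot(name): name is "scene" or "top" or "wrist"; returns a dict with "color" (420x560x3 uint8, red, green, blue), "vertical_fov" (degrees; the focal length in pixels is half the picture's height over the tangent of half this angle, whatever the lens; pixels are square), "cx", "cy" (the principal point, pixels), "rvec" (rotation vector, rad) and "tvec" (3), from world to camera coordinates, as OpenCV has them. Camera axes: x right, y down, z forward; pixel columns grow to the right and rows downward; lengths in m; the calibration is good to about 2 mm. A picture is of the moment at which its call begins. There is no depth.
- ctrl.close_job(): hands the job in; it is judged then, once.
Trained networks look in a picture, given as the dict that the camera call returned (one of the last four; its "shot" number tells which), for a name from the list of things; names that differ only in an ending like _2 or _b are one class to them, and where a whole thing is asked for, a point or a joint stands for the part that bears it (a point fixed in the world has none). Each returns a list of dicts, best first, with "conf" (0 to 1); they miss things now and then, are a little off and sometimes report something else, mostly with a low value. They report only what shows in the picture. A call takes as long as a camera call. They do not tell look-alikes from the thing itself.
- ctrl.boxes_of(picture, thing): "xy" ([column, row] as shares, 0 to 1, of the picture: columns of its width, rows of its height, amid what is visible of it).
- ctrl.cut_out(picture, thing): "pixels" (420x560 bool, what is visible of it) and "xy" ([column, row] as shares, 0 to 1, of the picture: columns of its width, rows of its height, amid what is visible of it).
The state is a dict: "clock": time; "joint_pos": joint angles; "qvel": joint speeds; "tau": joint torques, N m; "tool_pos": TCP position; "orientation": TCP orientation; "force": force on the tool from outside, world axes, zero at the start; "moment": the same for the moment, N m; "opening": finger opening in m; "gripper_force": force on a finger pad.
Only numpy, scipy, OpenCV 4.12 (cv2) and the standard library are available. Lean on these libraries where they do the work, as an engineer would, in place of code of your own. Each camera call takes 0.05 s, during which the arm holds its last target. There are 200 camera calls.

## Working session

There is one attempt and no reset: what is moved stays moved. The work goes in short steps, Python scripts to look and compute and a tool call to move; the robot and the scene stay as the last step left them, time stands still between calls to the robot, and variables do not carry over. Pictures are saved under pics/ and viewed, at most 10 in all, crops included, and the job is handed in when it is done.

Besides the shell and the picture viewer there is one more tool, called after ">>>" as a command line: name --argument value ..., lists and objects as JSON in quotes. send_rows: Moves the arm, as the interface text tells. Shift numbers are shares of 800 mm and turn numbers shares of 90 degrees, none past 1 either way. Its arguments: {"type":"object","properties":{"deltas":{"type":"array","items":{"type":"array"}},"gripper":{"type":"number"}},"required":["deltas"]}

```bash
mkdir -p pics; cat > h.py <<'E'
import numpy as np, cv2
from plant import ctrl
def cam(p):
    H,W=p["color"].shape[:2]
    f=H/2/np.tan(np.radians(p["vertical_fov"])/2)
    K=np.array([[f,0,p["cx"]],[0,f,p["cy"]],[0,0,1.]])
    R=cv2.Rodrigues(np.array(p["rvec"],float))[0]; t=np.array(p["tvec"],float).ravel()
    return K,R,t
def ray(p,uv):
    K,R,t=cam(p); d=R.T@np.linalg.inv(K)@np.array([uv[0],uv[1],1.]); return -R.T@t,d
def at_z(p,uv,z):
    c,d=ray(p,uv); return c+d*(z-c[2])/d[2]
def proj(p,X):
    K,R,t=cam(p); x=(R@np.atleast_2d(X).T).T+t; x=x@K.T; return x[:,:2]/x[:,2:]
def tri(a,ua,b,ub):
    c1,d1=ray(a,ua); c2,d2=ray(b,ub)
    A=np.stack([d1,-d2],1); s=np.linalg.lstsq(A,c2-c1,rcond=None)[0]
    p,q=c1+s[0]*d1,c2+s[1]*d2; return (p+q)/2,np.linalg.norm(p-q)
def save(n,img): cv2.imwrite(n,cv2.cvtColor(img,cv2.COLOR_RGB2BGR))
E
python3 - <<'E'
from h import *
ps=[]
for n in ("scene","top"):
    p=ctrl.snapshot(n); ps.append(p); save(f"pics/{n}0.png",p["color"])
    K,R,t=cam(p); print(n,K[0,0],p["cx"],p["cy"],"C",-R.T@t, "fwd",R[2])
    for th in ("lamp_center","cradle","stand","plunger","rack","jar","dish","pens","keyhole"):
        try: print(th,[(np.round(np.array(d["xy"])*[560,420],1).tolist(),round(d["conf"],2)) for d in ctrl.boxes_of(p,th)])
        except Exception as e: print(th,e)
print(ctrl.get_obs())
save("pics/both0.png",np.hstack([cv2.resize(q["color"],(800,600)) for q in ps[:1]]))
E
```

```text
scene 433.0152072899128 283.1278028210984 211.38930891187096 C [1.16746642 0.15347163 0.58994801] fwd [-0.76504819 -0.29960184 -0.57003509]
lamp_center [([323.1, 236.5], 0.96), ([184.9, 209.4], 0.79), ([248.8, 237.0], 0.75), ([276.2, 148.4], 0.68), ([266.5, 191.5], 0.67)]
cradle [([255.9, 269.5], 0.59)]
stand [([462.3, 299.7], 0.76), ([433.6, 248.0], 0.68), ([251.0, 236.8], 0.25)]
plunger [([251.3, 237.0], 0.66), ([433.2, 247.3], 0.38)]
rack [([246.6, 318.3], 0.66)]
jar [([326.1, 199.4], 0.85)]
dish [([134.4, 273.4], 0.55)]
pens []
keyhole [([184.9, 208.9], 0.89), ([325.5, 237.8], 0.89), ([265.4, 190.0], 0.73), ([276.1, 149.2], 0.65), ([434.7, 245.2], 0.4)]
top 541.6552141262355 280.6639572803177 202.54606620962826 C [ 0.42905749 -0.09380577  1.27638983] fwd [ 0.08656733  0.02435445 -0.99594827]
lamp_center [([263.0, 214.5], 0.94), ([353.5, 308.1], 0.89), ([341.2, 249.1], 0.74), ([393.7, 191.5], 0.7), ([319.3, 190.2], 0.61), ([398.9, 139.2], 0.6), ([274.2, 267.1], 0.48)]
cradle [([306.2, 190.8], 0.91)]
stand [([154.2, 183.7], 0.9)]
plunger []
rack [([284.7, 106.7], 0.95)]
jar [([274.
[... 274 characters left out ...]
8), ([420.5, 248.1], 0.3)]
{'clock': 1.0, 'joint_pos': array([ 9.05904060e+01,  2.05458379e+01,  6.80997427e-01, -6.59236358e-04,
       -7.01352574e+01, -1.65089257e+01]), 'qvel': array([-0.06479014, -0.08307581,  0.07575323, -0.03902348, -0.04285276,
        0.03208487]), 'tau': array([-1.34258891e-03, -5.82394302e+01,  2.93301702e+01,  7.00262502e+00,
        1.21925713e-02, -3.80973665e-05]), 'tool_pos': array([0.18511799, 0.64909053, 0.29215775]), 'orientation': array([ 1.79999730e+02,  5.66633969e-04, -1.59187436e+01]), 'force': array([-0.03100337,  0.1528159 , -0.83379997]), 'moment': array([-0.03357782,  0.0017551 , -0.04031205]), 'gripper_force': 0.0, 'opening': 0.08752852773663143}
```

View pics/scene0.png

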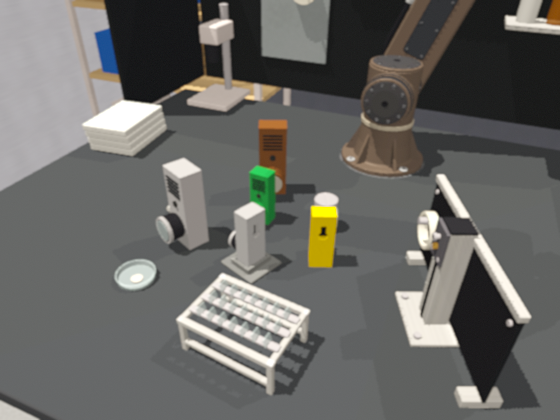

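View pics/top0.png

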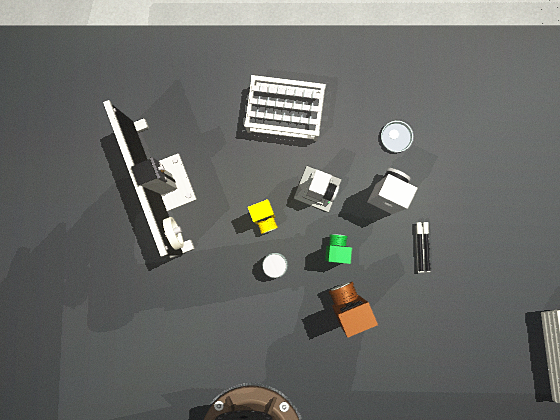

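The scene picture shows five lamp-like boxes: brown (273,155), green (262,195), yellow (322,237), big white (184,205) and small light grey in the cradle (250,238). In the top picture they are at (353,310), (340,250), (262,213), (394,190) and (320,187). The small grey one in the cradle is the one meant. The stand is at top (155,180) and faces right. Next is a close crop to check this.

```bash
python3 - <<'E'
from h import *
t=ctrl.snapshot("top"); s=ctrl.snapshot("scene")
def crop(p,x,y,w,h,W,H): return cv2.resize(p["color"][y:y+h,x:x+w],(W,H),interpolation=cv2.INTER_CUBIC)
A=crop(t,290,160,60,60,400,300*1) if 0 else crop(t,285,155,66,50,400,300)
B=crop(t,100,90,120,180,200,300)
C=crop(s,210,190,80,100,240,300)
D=crop(s,390,170,130,240,160,300)
save("pics/c1.png",np.vstack([np.hstack([A,cv2.resize(t["color"][130:190,120:200],(400,300),interpolation=cv2.INTER_CUBIC)]),np.hstack([B,C,D,crop(s,410,200,70,105,200,300)])]))
for p in (t,s):
    for th in ("lamp_center","stand","cradle"):
        for d in ctrl.cut_out(p,th):
            m=d["pixels"]; ys,xs=np.nonzero(m); print(th,round(d["conf"],2),np.round(np.array(d["xy"])*[560,420],1),m.sum(),xs.min(),xs.max(),ys.min(),ys.max())
E
```

```text
lamp_center 0.98 [320.3 187.8] 622 308 337 170 200
lamp_center 0.94 [353.2 309.9] 1558 329 375 282 336
lamp_center 0.83 [341.4 251.5] 649 326 351 233 263
lamp_center 0.74 [264.8 215.3] 582 249 275 200 232
lamp_center 0.56 [395.3 189.9] 1419 368 416 168 212
stand 0.58 [155.3 183.6] 5345 104 194 101 256
cradle 0.78 [305.2 191.1] 743 294 340 166 211
lamp_center 0.97 [322.6 238.2] 1447 309 336 207 266
lamp_center 0.91 [265.2 190.3] 1133 250 275 166 223
lamp_center 0.71 [274.9 146.2] 1518 259 286 120 192
lamp_center 0.59 [252.9 234. ] 1725 229 265 203 266
lamp_center 0.59 [186.9 207.9] 3342 156 208 159 248
stand 0.95 [463.  302.4] 15458 396 530 175 407
cradle 0.91 [256.5 266.9] 872 222 281 253 282
```

View pics/c1.png

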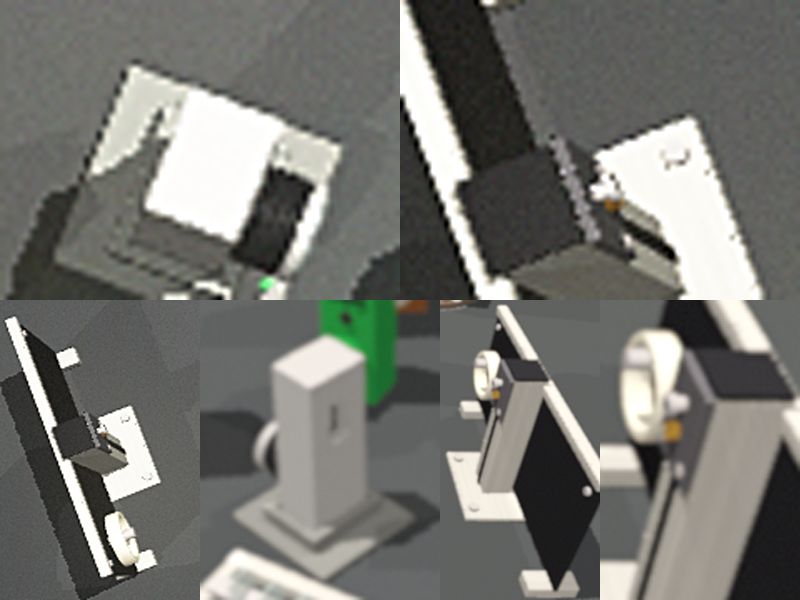

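The crop confirms it: the small bare-aluminium lamp stands in the cradle (top ~(320,183)), its keyhole facing the stand. The screw head is at top (160.6,168.4) and scene (437.3,235.7), with the plunger (orange tip) below it.

```bash
python3 - <<'E'
from h import *
t=ctrl.snapshot("top"); s=ctrl.snapshot("scene")
q=[(184,95),(282,122),(237,245),(146,208)]
P=np.array([at_z(t,(285+(x)/6.06,155+y/6),.131) for x,y in q]); print(P.round(4))
for a,b in ((1,0),(2,3),(2,1),(3,0)): d=P[b]-P[a]; print(a,b,np.linalg.norm(d).round(4),np.degrees(np.arctan2(d[1],d[0])).round(1))
print("c",P.mean(0))
print("screw",tri(t,(160.6,168.4),s,(437.3,235.7)),"plunger",tri(t,(162.4,170.8),s,(435.2,245.5)))
for z in(.198,):
    a,b=at_z(t,(107,101),z),at_z(t,(163,255),z); d=a-b; print("panel",a,b,np.linalg.norm(d),np.degrees(np.arctan2(d[1],d[0])))
Q=np.array([at_z(t,(120+(x-400)/5,130+y/5),.208) for x,y in [(458,183),(545,145),(598,250),(490,280)]]);print(Q.round(4))
E
```

```text
[[ 0.597  -0.1391  0.131 ]
 [ 0.5876 -0.1735  0.131 ]
 [ 0.5436 -0.1578  0.131 ]
 [ 0.5566 -0.126   0.131 ]]
1 0 0.0357 74.7
2 3 0.0344 67.9
2 1 0.0467 -19.6
3 0 0.0425 -18.0
c [ 0.57118739 -0.14909807  0.131     ]
screw (array([0.59191573, 0.18054839, 0.18560588]), np.float64(0.0029877007726749542)) plunger (array([0.5899507 , 0.18163659, 0.16518204]), np.float64(0.0027836182564968544))
panel [0.72879604 0.29036017 0.198     ] [0.41608024 0.16603993 0.198     ] 0.3365214550192639 21.68030769557067
[[0.592  0.232  0.208 ]
 [0.6076 0.1974 0.208 ]
 [0.5653 0.1747 0.208 ]
 [0.5529 0.2178 0.208 ]]
```

```bash
cat >> h.py <<'E'
def plan(wps):
    """shares for successive calls to world TCP targets (x,y,z,yaw)"""
    o=ctrl.get_obs(); p=np.array(o["tool_pos"]); R=cv2.Rodrigues(np.zeros(3))[0]
    y=o["orientation"][2]
    for w in wps:
        c,s=np.cos(np.radians(y)),np.sin(np.radians(y)); T=np.array([[c,s,0],[s,-c,0],[0,0,-1]])
        d=np.array(w[:3])-p; dy=(w[3]-y+180)%360-180
        print(w,"->",np.round(T.T@d/.8,4).tolist(),round(-dy/90,4),"mm",np.round(np.linalg.norm(d)*1e3,1)); p=np.array(w[:3]);y=w[3]
E
python3 - <<'E'
from h import *
plan([(.27,.475,.35,-50),(.40,.32,.36,-68),(.52,.19,.36,-68.3),(.61,.08,.35,-68.3)])
E
```

```text
(0.27, 0.475, 0.35, -50) -> [0.1617, 0.1802, -0.0723] 0.3787 mm 202.1
(0.4, 0.32, 0.36, -68) -> [0.2529, 0.0001, -0.0125] 0.2 mm 202.5
(0.52, 0.19, 0.36, -68.3) -> [0.2069, -0.0782, 0.0] 0.0033 mm 176.9
(0.61, 0.08, 0.35, -68.3) -> [0.1694, -0.0537, 0.0125] -0.0 mm 142.5
```

>>> send_rows --deltas '[[[0.162, 0.18, -0.072], 0.379], [[0.162, 0.18, -0.072], 0.379], [[0.162, 0.18, -0.072], 0.379], [[0.162, 0.18, -0.072], 0.379], [[0.162, 0.18, -0.072], 0.379]]' --gripper 1

```text
clock: 1.92
tool_pos: [0.271, 0.4729, 0.3507]
orientation: [-180.0, 0.0, -50.4]
force: [2.1, -0.2, 0.9]
opening: 0.0875
gripper_force: 0.0
```

>>> send_rows --deltas '[[[0.253, 0, -0.0125], 0.2], [[0.253, 0, -0.0125], 0.2], [[0.253, 0, -0.0125], 0.2], [[0.253, 0, -0.0125], 0.2], [[0.253, 0, -0.0125], 0.2]]'

```text
clock: 2.33
tool_pos: [0.4012, 0.3178, 0.3605]
orientation: [-179.9, 0.0, -68.0]
force: [0.3, 1.3, 0.1]
opening: 0.0874
gripper_force: 0.0
```

>>> send_rows --deltas '[[[0.207, -0.078, 0], 0.003], [[0.207, -0.078, 0], 0.003], [[0.207, -0.078, 0], 0.003], [[0.207, -0.078, 0], 0.003], [[0.207, -0.078, 0], 0.003]]'

```text
clock: 2.75
tool_pos: [0.5227, 0.186, 0.3596]
orientation: [180.0, -0.1, -68.5]
force: [-1.0, 1.3, 0.7]
opening: 0.0875
gripper_force: 0.0
```

>>> send_rows --deltas '[[[0.17, -0.054, 0.0125], 0], [[0.17, -0.054, 0.0125], 0], [[0.17, -0.054, 0.0125], 0], [[0.17, -0.054, 0.0125], 0], [[0.17, -0.054, 0.0125], 0]]'

```text
clock: 3.17
tool_pos: [0.6123, 0.0763, 0.3484]
orientation: [179.9, -0.0, -68.5]
force: [0.2, -0.3, -0.1]
opening: 0.0878
gripper_force: 0.0
```

```bash
python3 - <<'E'
from h import *
p=ctrl.snapshot("wrist"); o=ctrl.get_obs(); print(o["clock"],o["tool_pos"],o["orientation"],o["force"])
K,R,t=cam(p); print("C",-R.T@t,"fwd",R[2],"right",R[0],K[0,0])
save("pics/w1.png",p["color"])
print(proj(p,[[.592,.1805,.1856],[.571,-.149,.131]]))
E
```

```text
3.2167 [0.61131418 0.0776604  0.34877189] [ 1.79910857e+02 -2.08531154e-03 -6.84822634e+01] [-0.05850691  0.2636427  -0.16006712]
C [ 0.64381263 -0.00104997  0.44249533] fwd [-0.11457212  0.28740356 -0.9509324 ] right [-0.93065789 -0.36588727  0.001546  ] 335.3722533355674
[[258.31812033 319.06610019]
 [434.34854687 -49.55795548]]
```

View pics/w1.png

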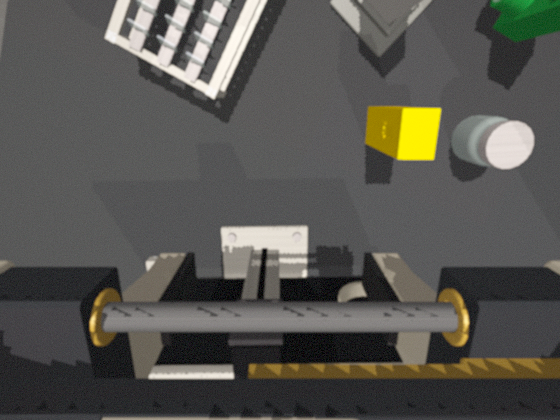

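```bash
python3 - <<'E'
from h import *
p=ctrl.snapshot("wrist"); g=cv2.cvtColor(p["color"],cv2.COLOR_RGB2GRAY).astype(float)
for r in (232,238,244,248,262,270):
    l=g[r]; d=np.diff(l); print(r,"L",205+np.argmax(d[205:235]),"R",295+np.argmin(d[295:325]), l[238:292:2].astype(int).tolist())
for c in (225,245,255,275,285,303):
    d=np.diff(g[215:240,c]); print(c,215+np.argmax(d),d.max())
for z in (.006,.01):
    for uv in [(221.5,226.5),(307.5,226.5),(232,237),(297,237)]: print(z,at_z(p,uv,z).round(4))
plan([(.607,-.045,.30,-103),(.607,-.045,.30,-109)])
E
```

```text
232 L 220 R 307 [228, 227, 225, 225, 227, 227, 227, 226, 225, 228, 227, 225, 225, 224, 227, 225, 224, 225, 225, 225, 225, 225, 224, 225, 224, 225, 226]
238 L 220 R 307 [227, 225, 224, 224, 226, 224, 225, 226, 223, 226, 225, 224, 226, 225, 224, 224, 224, 224, 223, 222, 224, 223, 222, 224, 225, 226, 224]
244 L 221 R 307 [226, 227, 222, 220, 216, 222, 221, 215, 213, 224, 224, 225, 222, 223, 225, 222, 222, 222, 222, 221, 221, 220, 220, 221, 221, 220, 222]
248 L 220 R 306 [144, 150, 142, 144, 144, 142, 132, 120, 172, 193, 185, 175, 97, 40, 100, 178, 183, 181, 182, 180, 198, 224, 225, 223, 223, 224, 223]
262 L 222 R 306 [142, 143, 141, 139, 144, 118, 106, 132, 149, 149, 150, 94, 15, 28, 115, 145, 150, 148, 146, 144, 141, 189, 203, 210, 206, 189, 199]
270 L 223 R 306 [146, 147, 143, 146, 130, 100, 94, 98, 101, 103, 87, 25, 16, 29, 85, 102, 95, 95, 98, 100, 110, 143, 146, 149, 146, 145, 151]
225 224 49.0
245 224 48.0
255 224 43.0
275 224 41.0
285 224 42.0
303 224 45.0
0.006 [0.6554 0.1856 0.006 ]
0.006 [0.5439 0.1418 0.006 ]
0.006 [0.6366 0.1953 0.006 ]
0.006 [0.5514 0.1618 0.006 ]
0.01 [0.6553 0.1839 0.01  ]
0.01 [0.5448 0.1405 0.01  ]
0.01 [0.6367 0.1935 0.01  ]
0.01 [0.5523 0.1603 0.01  ]
(0.607, -0.045, 0.3, -103) -> [0.142, 0.0612, 0.0615] 0.3844 mm 133.1
(0.607, -0.045, 0.3, -109) -> [0.0, 0.0, 0.0] 0.0667 mm 0.0
```

>>> send_rows --deltas '[[[0.14, 0.06, 0.061], 0.38], [[0.14, 0.06, 0.061], 0.38], [[0.14, 0.06, 0.061], 0.38], [[0.14, 0.06, 0.061], 0.38], [[0.14, 0.06, 0.061], 0.38]]'

```text
clock: 3.68
tool_pos: [0.6061, -0.0437, 0.3]
orientation: [179.9, -0.0, -103.0]
force: [-0.2, 0.5, -0.5]
opening: 0.0875
gripper_force: 0.0
```

>>> send_rows --deltas '[[[0, 0, 0], 0.072], [[0, 0, 0], 0.072], [[0, 0, 0], 0.072], [[0, 0, 0], 0.072], [[0, 0, 0], 0.072]]'

```text
clock: 4.1
tool_pos: [0.6073, -0.0417, 0.3012]
orientation: [-180.0, 0.0, -108.8]
force: [0.1, 0.2, -0.6]
opening: 0.0877
gripper_force: 0.0
```

```bash
python3 - <<'E'
from h import *
p=ctrl.snapshot("wrist"); o=ctrl.get_obs(); print(o["clock"],o["tool_pos"],o["orientation"],o["force"])
save("pics/w2.png",p["color"])
np.savez("w2.npz",**p)
print(proj(p,[[.571,-.149,.131]]))
for d in ctrl.cut_out(p,"lamp_center"): print(d["conf"],np.array(d["xy"])*[560,420])
E
```

```text
4.15 [ 0.60735341 -0.04183638  0.30119343] [-1.79981822e+02  1.49406853e-02 -1.08813899e+02] [-0.16379503  0.18969963 -0.42052549]
[[279.00535766  55.7903532 ]]
0.95 [389.424 172.704]
0.77 [274.792  53.088]
0.44 [401.016   1.218]
```

View pics/w2.png

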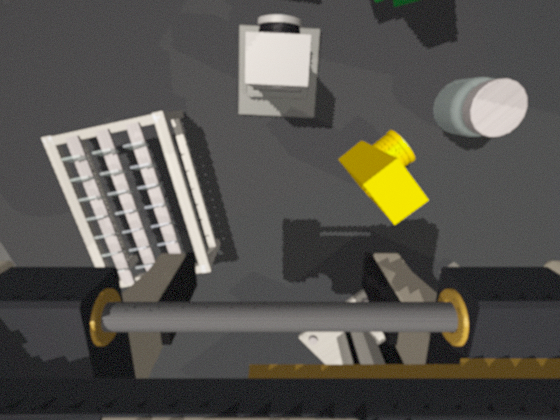

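```bash
python3 - <<'E'
from h import *
p=dict(np.load("w2.npz")); g=cv2.cvtColor(p["color"],cv2.COLOR_RGB2GRAY)
print(g[55,230:330:4].tolist(), g[20:125:4,275].tolist())
for th in (170,185,200):
    m=np.zeros_like(g); m[20:125,230:330]=(g[20:125,230:330]>th)*255
    n,l,st,c=cv2.connectedComponentsWithStats(m); k=1+np.argmax(st[1:,4]); 
    ct=max(cv2.findContours((l==k).astype(np.uint8),cv2.RETR_EXTERNAL,cv2.CHAIN_APPROX_NONE)[0],key=len)[:,0]
    W=np.array([at_z(p,u,.131)[:2] for u in ct]).astype(np.float32)
    print(th,st[k],cv2.minAreaRect(W))
for u in [(240,26),(320,29),(318,117),(239,112)]: print(at_z(p,u,.008).round(4))
E
```

```text
[79, 80, 110, 173, 225, 226, 228, 225, 227, 226, 224, 226, 224, 222, 222, 222, 222, 221, 221, 219, 140, 165, 110, 71, 76] [220, 69, 75, 146, 226, 225, 223, 225, 225, 223, 222, 222, 223, 223, 222, 222, 198, 107, 101, 93, 103, 96, 148, 170, 98, 81, 79]
170 [ 240   26   72   63 3668] ((0.574637770652771, -0.14737431704998016), (0.041111692786216736, 0.04998422786593437), 68.04838562011719)
185 [ 244   31   67   55 3370] ((0.5732690095901489, -0.14764976501464844), (0.03475203737616539, 0.047256749123334885), 68.6446533203125)
200 [ 245   32   66   54 3231] ((0.5731979012489319, -0.14753592014312744), (0.03381779044866562, 0.04619685932993889), 68.86003875732422)
[ 0.5956 -0.2018  0.008 ]
[ 0.5183 -0.1726  0.008 ]
[ 0.5455 -0.0891  0.008 ]
[ 0.627  -0.1225  0.008 ]
```

```bash
python3 - <<'E'
from h import *
plan([(.5732,-.1475,.25,-111.1),(.5732,-.1475,.1525,-111.1)])
E
```

```text
(0.5732, -0.1475, 0.25, -111.1) -> [0.1386, -0.0022, 0.0639] 0.025 mm 122.1
(0.5732, -0.1475, 0.1525, -111.1) -> [0.0, 0.0, 0.1219] -0.0 mm 97.5
```

>>> send_rows --deltas '[[[0.05, -0.001, 0.02], 0.025], [[0.1, -0.002, 0.045], 0.025], [[0.1386, -0.0022, 0.064], 0.025], [[0.1386, -0.0022, 0.064], 0.025], [[0.1386, -0.0022, 0.064], 0.025]]'

```text
clock: 4.62
tool_pos: [0.5719, -0.1494, 0.2487]
orientation: [179.9, -0.1, -111.3]
force: [-0.1, 0.3, -0.6]
opening: 0.0875
gripper_force: 0.0
```

>>> send_rows --deltas '[[[0, 0, 0.03], 0], [[0, 0, 0.06], 0], [[0, 0, 0.09], 0], [[0, 0, 0.115], 0], [[0, 0, 0.122], 0]]'

```text
clock: 5.03
tool_pos: [0.5722, -0.1469, 0.1496]
orientation: [179.8, -0.1, -111.2]
force: [0.1, 0.3, 0.2]
opening: 0.0875
gripper_force: 0.0
```

```bash
python3 - <<'E'
from h import *
o=ctrl.get_obs(); print(o["clock"],o["tool_pos"],o["orientation"],o["force"])
p=ctrl.snapshot("wrist"); s=ctrl.snapshot("scene")
save("pics/w3.png",np.hstack([cv2.resize(p["color"],(400,300)),cv2.resize(s["color"][130:310,160:400],(400,300))]))
E
```

```text
5.0333 [ 0.57220951 -0.14691053  0.14957761] [ 1.79809904e+02 -5.40347742e-02 -1.11164534e+02] [0.09153481 0.3259574  0.15124035]
```

View pics/w3.png

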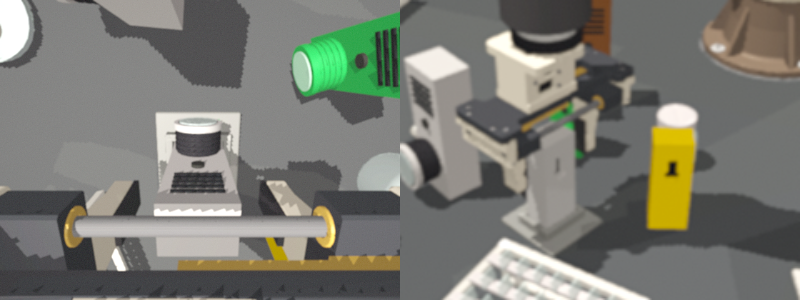

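The picture shows the lamp between the open fingers, squared up: wrist crop ~(198,220), scene crop ~(552,175). Closing on it now.

>>> send_rows --deltas '[[[0, 0, 0], 0], [[0, 0, 0], 0], [[0, 0, 0], 0], [[0, 0, 0], 0], [[0, 0, 0], 0]]' --gripper 0

```text
clock: 5.55
tool_pos: [0.5733, -0.1479, 0.153]
orientation: [-179.9, 0.0, -111.2]
force: [0.5, -0.2, -0.5]
opening: 0.0599
gripper_force: 0.0
```

>>> send_rows --deltas '[[[0, 0, 0], 0], [[0, 0, 0], 0], [[0, 0, 0], 0], [[0, 0, 0], 0], [[0, 0, 0], 0]]'

```text
clock: 5.97
tool_pos: [0.573, -0.1479, 0.1524]
orientation: [-180.0, -0.0, -111.2]
force: [-1.8, 0.5, 4.0]
opening: 0.0457
gripper_force: 30.0
```

```bash
python3 - <<'E'
from h import *
plan([(.573,-.1478,.29,-111.1),(.61,.0,.29,-85),(.6114,.1339,.252,-68.54)])
E
```

```text
(0.573, -0.1478, 0.29, -111.1) -> [-0.0001, 0.0, -0.172] -0.0013 mm 137.6
(0.61, 0.0, 0.29, -85) -> [-0.189, 0.0234, 0.0] -0.29 mm 152.4
(0.6114, 0.1339, 0.252, -68.54) -> [-0.1666, -0.0163, 0.0475] -0.1829 mm 139.2
```

>>> send_rows --deltas '[[[0, 0, -0.015], 0], [[0, 0, -0.05], 0], [[0, 0, -0.095], 0], [[0, 0, -0.14], 0], [[0, 0, -0.172], 0]]'

```text
clock: 6.38
tool_pos: [0.5732, -0.148, 0.2922]
orientation: [-179.9, 0.0, -111.2]
force: [1.1, 0.7, -2.1]
opening: 0.0458
gripper_force: 30.0
```

>>> send_rows --deltas '[[[-0.045, 0.006, 0], -0.07], [[-0.09, 0.012, 0], -0.14], [[-0.13, 0.017, 0], -0.21], [[-0.17, 0.022, 0], -0.27], [[-0.189, 0.0234, 0], -0.29]]'

```text
clock: 6.8
tool_pos: [0.6105, 0.0029, 0.2888]
orientation: [179.9, 0.0, -84.7]
force: [-0.2, -0.9, -3.0]
opening: 0.0458
gripper_force: 30.0
```

>>> send_rows --deltas '[[[-0.04, -0.004, 0.01], -0.05], [[-0.08, -0.008, 0.022], -0.1], [[-0.12, -0.012, 0.034], -0.14], [[-0.15, -0.0148, 0.043], -0.17], [[-0.1666, -0.0163, 0.0475], -0.183]]'

```text
clock: 7.22
tool_pos: [0.6111, 0.1361, 0.2495]
orientation: [179.8, 0.0, -68.5]
force: [0.3, 0.2, -3.6]
opening: 0.0459
gripper_force: 30.0
```

>>> send_rows --deltas '[[[0, 0, 0], 0], [[0, 0, 0], 0], [[0, 0, 0], 0], [[0, 0, 0], 0], [[0, 0, 0], 0]]'

```text
clock: 7.63
tool_pos: [0.6121, 0.1327, 0.2521]
orientation: [-180.0, 0.0, -68.8]
force: [0.1, -0.6, -1.9]
opening: 0.046
gripper_force: 30.0
```

```bash
python3 - <<'E'
from h import *
o=ctrl.get_obs(); print(o["clock"],o["tool_pos"],o["orientation"],o["force"],o["moment"])
p=ctrl.snapshot("top"); s=ctrl.snapshot("scene")
A=cv2.resize(s["color"][170:290,370:490],(600,600),interpolation=cv2.INTER_CUBIC)
B=cv2.resize(p["color"][130:220,120:210],(200,200),interpolation=cv2.INTER_CUBIC)
w=ctrl.snapshot("wrist"); Cc=cv2.resize(w["color"],(200,150))
col=np.zeros((600,200,3),np.uint8); col[:200]=B; col[200:350]=Cc
save("pics/w4.png",np.hstack([A,col]))
X=np.array([-.3658,.9307]); tp=np.array(o["tool_pos"])
kh=np.append(tp[:2]+.017*X,tp[2]-.0664)
print("keyhole",kh,"scene px",proj(s,kh)); print("top px of tri screw",proj(p,[.592,.1805,.1856]))
E
```

```text
7.6333 [0.61205552 0.13267317 0.25213771] [-1.79975728e+02  2.13552289e-04 -6.87549404e+01] [ 0.09775998 -0.56419309 -1.92210023] [ 0.04307994 -0.03929841 -0.06247263]
keyhole [0.60583692 0.14849507 0.18573771] scene px [[413.66295964 235.67666959]]
top px of tri screw [[159.87944902 168.41063604]]
```

View pics/w4.png

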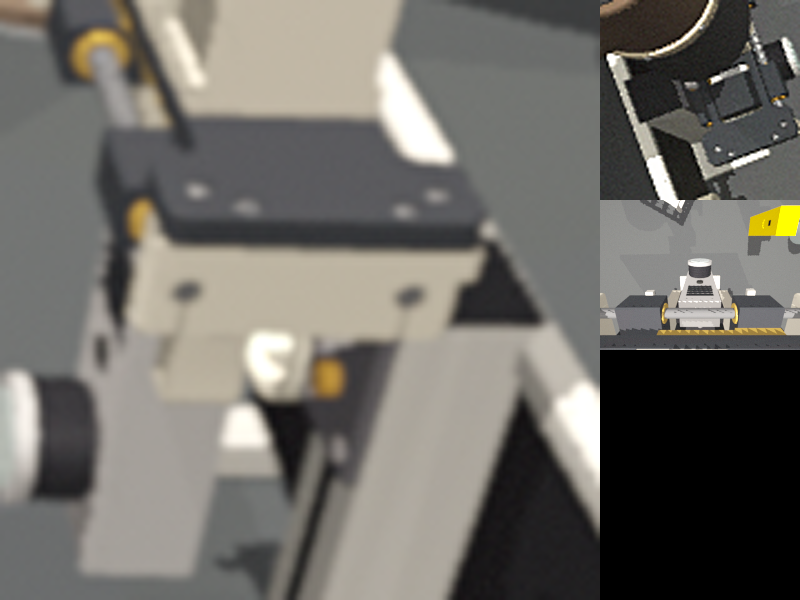

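The scene crop shows the lamp held straight in front of the bracket: plunger (orange) at ~(435.8,245.6) px, lamp bottom back corner at ~(408,285.2) px, screw hidden behind the finger plate.

```bash
python3 - <<'E'
from h import *
s=ctrl.snapshot("scene"); o=ctrl.get_obs(); tp=np.array(o["tool_pos"]); print(tp,o["orientation"])
a=np.radians(o["orientation"][2]+180); X=np.array([np.cos(a),np.sin(a)]); Y=np.array([-X[1],X[0]])
for n,dx in (("back",.017),("front",-.017)):
    P=np.append(tp[:2]+dx*X-.023*Y,tp[2]-.1465); print(n,proj(s,P))
# scene sensitivity on centre plane: screw head centre candidates
a=np.radians(111.46); X=np.array([np.cos(a),np.sin(a)]); C0=np.array([.5997,.1637])
for sx in (.0185,.0215,.0285):
    for z in (.180,.1856,.190): print(sx,z,proj(s,np.append(C0+sx*X,z)).round(1), "plunger(z-18)",proj(s,np.append(C0+(sx+.004)*X,z-.018)).round(1))
E
```

```text
[0.6120267  0.13321479 0.25201332] [-1.79978330e+02  3.60703162e-03 -6.87082068e+01]
back [[407.87621809 284.53045366]]
front [[386.4825595  284.06247029]]
0.0185 0.18 [[435.6 239. ]] plunger(z-18) [[435.7 248.1]]
0.0185 0.1856 [[436.4 236.1]] plunger(z-18) [[436.5 245.3]]
0.0185 0.19 [[437.1 233.9]] plunger(z-18) [[437.1 243.1]]
0.0215 0.18 [[437.6 239.1]] plunger(z-18) [[437.6 248.2]]
0.0215 0.1856 [[438.4 236.2]] plunger(z-18) [[438.4 245.4]]
0.0215 0.19 [[439.  233.9]] plunger(z-18) [[439.  243.2]]
0.0285 0.18 [[442.2 239.1]] plunger(z-18) [[442.1 248.3]]
0.0285 0.1856 [[443.  236.3]] plunger(z-18) [[442.9 245.5]]
0.0285 0.19 [[443.6 234. ]] plunger(z-18) [[443.6 243.3]]
```

>>> send_rows --deltas '[[[-0.01, 0.0007, -0.0012], -0.002], [[-0.02, 0.0007, -0.0012], -0.002], [[-0.03, 0.0007, -0.0012], -0.002], [[-0.035, 0.0007, -0.0012], -0.002], [[-0.0365, 0.0007, -0.0012], -0.002]]'

```text
clock: 8.25
tool_pos: [0.6004, 0.162, 0.2528]
orientation: [-180.0, 0.0, -68.4]
force: [-0.6, 0.5, -3.0]
opening: 0.0458
gripper_force: 30.0
```

>>> send_rows --deltas '[[[-0.0005, 0, 0], 0], [[-0.001, 0, 0], 0], [[-0.0015, 0, 0], 0], [[-0.002, 0, 0], 0], [[-0.0025, 0, 0], 0]]'

```text
clock: 8.67
tool_pos: [0.6001, 0.1624, 0.2527]
orientation: [180.0, -0.0, -68.5]
force: [-0.7, -0.8, -3.3]
opening: 0.0458
gripper_force: 30.0
```

>>> send_rows --deltas '[[[-0.0005, 0, 0], 0], [[-0.001, 0, 0], 0], [[-0.0015, 0, 0], 0], [[-0.002, 0, 0], 0], [[-0.0025, 0, 0], 0]]'

```text
clock: 9.08
tool_pos: [0.5995, 0.164, 0.2527]
orientation: [180.0, -0.0, -68.5]
force: [1.8, -3.1, -3.4]
opening: 0.046
gripper_force: 30.0
```

>>> send_rows --deltas '[[[-0.0005, 0, 0], 0], [[-0.001, 0, 0], 0], [[-0.0015, 0, 0], 0], [[-0.002, 0, 0], 0], [[-0.0025, 0, 0], 0]]'

```text
clock: 9.5
tool_pos: [0.5986, 0.1661, 0.2527]
orientation: [180.0, -0.0, -68.5]
force: [2.5, -3.9, -4.1]
opening: 0.0459
gripper_force: 30.0
```

>>> send_rows --deltas '[[[-0.0005, 0, 0], 0], [[-0.001, 0, 0], 0], [[-0.0015, 0, 0], 0], [[-0.002, 0, 0], 0], [[-0.002, 0, 0], 0]]'

```text
clock: 9.92
tool_pos: [0.5981, 0.1675, 0.2528]
orientation: [180.0, -0.0, -68.5]
force: [2.7, -4.6, -4.4]
opening: 0.0461
gripper_force: 30.0
```

>>> send_rows --deltas '[[[-0.0003, 0, 0], 0], [[-0.0006, 0, 0], 0], [[-0.0009, 0, 0], 0], [[-0.0012, 0, 0], 0], [[-0.0012, 0, 0], 0]]'

```text
clock: 10.33
tool_pos: [0.5978, 0.1682, 0.2527]
orientation: [180.0, -0.1, -68.5]
force: [3.2, -6.5, -3.9]
opening: 0.0457
gripper_force: 30.0
```

>>> send_rows --deltas '[[[-0.0002, 0, 0], 0], [[-0.0004, 0, 0], 0], [[-0.0006, 0, 0], 0], [[-0.0008, 0, 0], 0], [[-0.0008, 0, 0], 0]]'

```text
clock: 10.75
tool_pos: [0.5976, 0.1685, 0.2527]
orientation: [180.0, -0.1, -68.5]
force: [4.2, -6.5, -4.2]
opening: 0.0456
gripper_force: 30.0
```

>>> send_rows --deltas '[[[-0.0002, 0, 0], 0], [[-0.0004, 0, 0], 0], [[-0.0006, 0, 0], 0], [[-0.0008, 0, 0], 0], [[-0.0008, 0, 0], 0]]'

```text
clock: 11.17
tool_pos: [0.5976, 0.1687, 0.2528]
orientation: [180.0, -0.1, -68.5]
force: [5.2, -9.1, -4.6]
opening: 0.0458
gripper_force: 30.0
```

>>> send_rows --deltas '[[[0.0006, 0, 0.001], 0], [[0.0006, 0, 0.002], 0], [[0.0006, 0, 0.003], 0], [[0.0006, 0, 0.004], 0], [[0.0006, 0, 0.005], 0]]'

```text
clock: 11.58
tool_pos: [0.5979, 0.1687, 0.2498]
orientation: [-179.9, -0.1, -68.5]
force: [3.3, -7.2, 1.6]
opening: 0.046
gripper_force: 30.0
```

>>> send_rows --deltas '[[[0, 0, 0.001], 0], [[0, 0, 0.002], 0], [[0, 0, 0.003], 0], [[0, 0, 0.004], 0], [[0, 0, 0.005], 0]]'

```text
clock: 12.0
tool_pos: [0.5981, 0.1688, 0.2459]
orientation: [-179.9, -0.1, -68.5]
force: [3.0, -6.5, 1.5]
opening: 0.046
gripper_force: 30.0
```

>>> send_rows --deltas '[[[0, 0, 0.001], 0], [[0, 0, 0.002], 0], [[0, 0, 0.003], 0], [[0, 0, 0.004], 0], [[0, 0, 0.005], 0]]'

```text
clock: 12.42
tool_pos: [0.5981, 0.1688, 0.2419]
orientation: [-179.9, -0.1, -68.5]
force: [3.1, -8.0, 1.1]
opening: 0.0456
gripper_force: 30.0
```

>>> send_rows --deltas '[[[0, 0, 0.0007], 0], [[0, 0, 0.0014], 0], [[0, 0, 0.002], 0], [[0, 0, 0.0028], 0], [[0, 0, 0.0035], 0]]'

```text
clock: 12.83
tool_pos: [0.5981, 0.1687, 0.2391]
orientation: [-179.9, -0.1, -68.5]
force: [2.5, -8.1, 2.5]
opening: 0.0458
gripper_force: 30.0
```

>>> send_rows --deltas '[[[0, 0, 0.0005], 0], [[0, 0, 0.001], 0], [[0, 0, 0.0015], 0], [[0, 0, 0.002], 0], [[0, 0, 0.002], 0]]'

```text
clock: 13.25
tool_pos: [0.5979, 0.1687, 0.2373]
orientation: [-179.9, -0.1, -68.5]
force: [2.9, -6.8, -0.5]
opening: 0.0462
gripper_force: 30.0
```

>>> send_rows --deltas '[[[0, 0, 0.0005], 0], [[0, 0, 0.001], 0], [[0, 0, 0.0015], 0], [[0, 0, 0.002], 0], [[0, 0, 0.002], 0]]'

```text
clock: 13.67
tool_pos: [0.5979, 0.1687, 0.2358]
orientation: [-179.9, -0.1, -68.5]
force: [2.8, -7.6, 0.9]
opening: 0.0462
gripper_force: 30.0
```

>>> send_rows --deltas '[[[0, 0, 0.0005], 0], [[0, 0, 0.001], 0], [[0, 0, 0.0012], 0], [[0, 0, 0.0012], 0], [[0, 0, 0.0012], 0]]'

```text
clock: 14.08
tool_pos: [0.5979, 0.1688, 0.2348]
orientation: [-179.9, -0.1, -68.5]
force: [1.8, -8.2, 1.6]
opening: 0.0459
gripper_force: 30.0
```

>>> send_rows --deltas '[[[0, 0, 0.0005], 0], [[0, 0, 0.001], 0], [[0, 0, 0.0012], 0], [[0, 0, 0.0012], 0], [[0, 0, 0.0012], 0]]'

```text
clock: 14.5
tool_pos: [0.5979, 0.1688, 0.2341]
orientation: [-179.9, -0.1, -68.5]
force: [1.1, -7.4, 2.7]
opening: 0.0459
gripper_force: 30.0
```

>>> send_rows --deltas '[[[0, 0, 0.0005], 0], [[0, 0, 0.001], 0], [[0, 0, 0.0012], 0], [[0, 0, 0.0012], 0], [[0, 0, 0.0012], 0]]'

```text
clock: 14.92
tool_pos: [0.598, 0.1688, 0.2338]
orientation: [-179.9, -0.1, -68.4]
force: [-1.0, -7.8, 6.4]
opening: 0.0456
gripper_force: 30.0
```

>>> send_rows --deltas '[[[0, 0, 0.0005], 0], [[0, 0, 0.001], 0], [[0, 0, 0.0012], 0], [[0, 0, 0.0012], 0], [[0, 0, 0.0012], 0]]'

```text
clock: 15.33
tool_pos: [0.598, 0.1688, 0.2336]
orientation: [-179.9, -0.1, -68.4]
force: [-1.9, -8.0, 10.5]
opening: 0.0461
gripper_force: 30.0
```

```bash
python3 - <<'E'
from h import *
o=ctrl.get_obs(); print(o["tool_pos"],o["orientation"],o["force"],o["moment"])
s=ctrl.snapshot("scene")
save("pics/w5.png",cv2.resize(s["color"][190:310,375:495],(600,600),interpolation=cv2.INTER_CUBIC))
E
```

```text
[0.59803237 0.16876719 0.23356898] [-1.79866948e+02 -8.61121108e-02 -6.84317111e+01] [-1.88248368 -7.98099889 10.52041981] [-2.55588137  0.68062974  0.20201006]
```

View pics/w5.png

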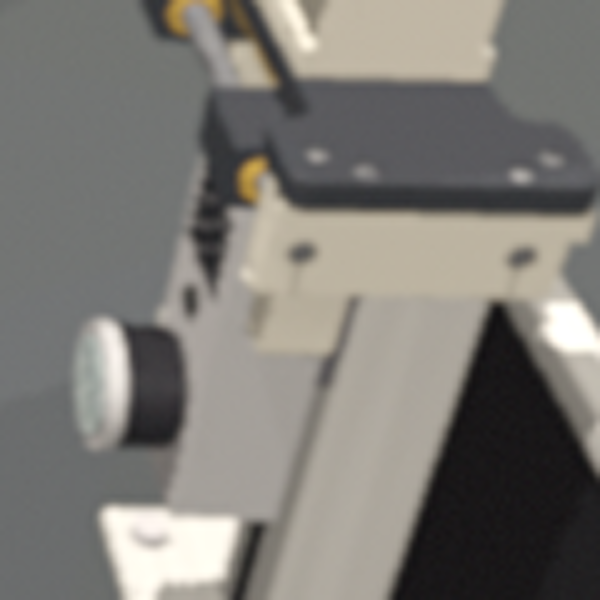

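```bash
python3 - <<'E'
from h import *
s=ctrl.snapshot("scene"); o=ctrl.get_obs(); tp=np.array(o["tool_pos"])
a=np.radians(o["orientation"][2]+180); X=np.array([np.cos(a),np.sin(a)]); Y=np.array([-X[1],X[0]])
for n,dx in (("back",.017),("front",-.017)):
  for dz in (-.1465,-.066):
    P=np.append(tp[:2]+dx*X-.023*Y,tp[2]+dz); print(n,dz,proj(s,P), (proj(s,P)-[375,190])*5)
w=ctrl.snapshot("wrist"); save("pics/w6.png",w["color"][130:420,100:460])
for nm,p in (("scene",s),("wrist",w)):
  print(nm,[(np.round(np.array(d["xy"])*[560,420],1),d["conf"]) for d in ctrl.boxes_of(p,"plunger")])
E
```

```text
back -0.1465 [[429.53390907 293.24353649]] [[272.66954534 516.21768247]]
back -0.066 [[440.73070545 255.14622534]] [[328.65352725 325.73112669]]
front -0.1465 [[408.48790419 292.85524186]] [[167.43952097 514.27620932]]
front -0.066 [[418.20705919 254.72550738]] [[216.03529596 323.62753691]]
scene []
wrist []
```

View pics/w6.png

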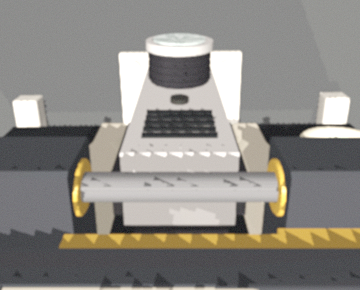

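The wrist crop shows the lamp straight between the pads, and its corners match a straight pose at z ≈ 0.2336. That fits the fully-down position. I'll relieve the press and feel whether the plunger still pushes.

>>> send_rows --deltas '[[[0.0003, 0.0003, -0.0005], 0], [[0.0006, 0.0006, -0.001], 0], [[0.0012, 0.0007, -0.0012], 0], [[0.0016, 0.0007, -0.0012], 0], [[0.0016, 0.0007, -0.0012], 0]]'

```text
clock: 16.0
tool_pos: [0.598, 0.1686, 0.2336]
orientation: [-179.8, 0.0, -68.4]
force: [-0.3, -2.9, 6.4]
opening: 0.0457
gripper_force: 30.0
```

>>> send_rows --deltas '[[[0, 0, 0], 0], [[0, 0, 0], 0], [[0, 0, 0], 0], [[0, 0, 0], 0], [[0, 0, 0], 0]]'

```text
clock: 16.42
tool_pos: [0.598, 0.1686, 0.2336]
orientation: [-179.8, 0.0, -68.4]
force: [-0.8, -3.5, 6.0]
opening: 0.0457
gripper_force: 30.0
```

>>> send_rows --deltas '[[[0.0005, 0.0003, -0.0005], 0], [[0.001, 0.0006, -0.001], 0], [[0.0012, 0.0006, -0.001], 0], [[0.0012, 0.0006, -0.001], 0], [[0.0012, 0.0006, -0.001], 0]]'

```text
clock: 16.83
tool_pos: [0.5979, 0.1683, 0.2336]
orientation: [-179.8, 0.1, -68.4]
force: [-0.3, 2.8, 6.3]
opening: 0.0464
gripper_force: 30.0
```

>>> send_rows --deltas '[[[0.0005, 0, 0], 0], [[0.001, 0, 0], 0], [[0.001, 0, 0], 0], [[0.001, 0, 0], 0], [[0.001, 0, 0], 0]]'

```text
clock: 17.25
tool_pos: [0.598, 0.1678, 0.2336]
orientation: [-179.8, 0.1, -68.4]
force: [-1.8, 5.9, 6.1]
opening: 0.0456
gripper_force: 30.0
```

The back-press vanished: the lamp is now held by the screw and the plunger no longer pushes, so it has snapped out. Next I'll neutralise the forces and then let go.

>>> send_rows --deltas '[[[-0.0005, 0, -0.0005], 0], [[-0.0012, 0, -0.001], 0], [[-0.0013, 0, -0.001], 0], [[-0.0013, 0, -0.001], 0], [[-0.0013, 0, -0.001], 0]]'

```text
clock: 17.67
tool_pos: [0.5975, 0.1677, 0.2337]
orientation: [-179.9, 0.0, -68.5]
force: [2.0, 3.5, 3.8]
opening: 0.0456
gripper_force: 30.0
```

```bash
python3 - <<'E'
from h import *
o=ctrl.get_obs(); print(o["tool_pos"],o["orientation"],o["force"],o["moment"])
E
```

```text
[0.59752415 0.16770521 0.23371565] [-1.79925273e+02  2.35561431e-02 -6.84670701e+01] [2.00780255 3.45822835 3.84197937] [ 1.49090863 -0.73864619 -0.02370095]
```

>>> send_rows --deltas '[[[-0.0005, -0.0006, -0.0005], 0], [[-0.0005, -0.0006, -0.0005], 0], [[-0.0005, -0.0006, -0.0005], 0], [[-0.0005, -0.0006, -0.0005], 0], [[-0.0005, -0.0006, -0.0005], 0]]'

```text
clock: 18.08
tool_pos: [0.5975, 0.1677, 0.2338]
orientation: [180.0, -0.0, -68.5]
force: [1.7, 1.5, 2.6]
opening: 0.0461
gripper_force: 30.0
```

>>> send_rows --deltas '[[[0, 0, 0], 0], [[0, 0, 0], 0], [[0, 0, 0], 0], [[0, 0, 0], 0], [[0, 0, 0], 0]]' --gripper 0.75

```text
clock: 18.5
tool_pos: [0.5971, 0.1674, 0.2334]
orientation: [179.9, -0.0, -68.5]
force: [0.5, 0.3, 0.5]
opening: 0.0649
gripper_force: 0.0
```

>>> send_rows --deltas '[[[0, 0, 0], 0], [[0, 0, 0], 0], [[0, 0, 0], 0], [[0, 0, 0], 0], [[0, 0, 0], 0]]'

```text
clock: 18.92
tool_pos: [0.5974, 0.1678, 0.2339]
orientation: [-180.0, 0.0, -68.5]
force: [0.1, 0.3, 0.1]
opening: 0.0658
gripper_force: 0.0
```

```bash
python3 - <<'E'
from h import *
o=ctrl.get_obs(); print(o["tool_pos"],o["force"],o["opening"])
plan([(*o["tool_pos"][:2],o["tool_pos"][2]+.1,-68.5)])
E
```

```text
[0.5974053  0.16778704 0.23386485] [0.06720547 0.34937211 0.05332343] 0.0658453210462037
(np.float64(0.5974053007100363), np.float64(0.16778704349627097), np.float64(0.3338648493931764), -68.5) -> [0.0, 0.0, -0.125] 0.0003 mm 100.0
```

Released with no load on the tool. Backing straight up and then away.

>>> send_rows --deltas '[[[0, 0, -0.02], 0], [[0, 0, -0.05], 0], [[0, 0, -0.08], 0], [[0, 0, -0.11], 0], [[0, 0, -0.14], 0]]'

```text
clock: 19.33
tool_pos: [0.5973, 0.1677, 0.347]
orientation: [180.0, -0.0, -68.5]
force: [0.2, -0.5, -0.2]
opening: 0.0656
gripper_force: 0.0
```

>>> send_rows --deltas '[[[0.04, 0, -0.02], 0], [[0.08, 0, -0.02], 0], [[0.12, 0, -0.02], 0], [[0.16, 0, -0.02], 0], [[0.2, 0, -0.02], 0]]'

```text
clock: 19.75
tool_pos: [0.6564, 0.0176, 0.3621]
orientation: [-180.0, 0.0, -68.4]
force: [0.2, 1.0, 0.1]
opening: 0.0661
gripper_force: 0.0
```

```bash
python3 - <<'E'
from h import *
s=ctrl.snapshot("scene"); t=ctrl.snapshot("top")
A=cv2.resize(s["color"][180:310,380:510],(500,500),interpolation=cv2.INTER_CUBIC)
B=cv2.resize(t["color"][130:210,110:190],(300,300),interpolation=cv2.INTER_CUBIC)
C=cv2.resize(s["color"],(300,200)); save("pics/w7.png",np.hstack([A,np.vstack([B,C])]))
tp=np.array([.598,.1687,.2336]); a=np.radians(111.5); X=np.array([np.cos(a),np.sin(a)]); Y=np.array([-X[1],X[0]])
for dx in (.017,-.017):
  for dz in (-.1465,-.0215): print(dx,dz,((proj(s,np.append(tp[:2]+dx*X-.023*Y,tp[2]+dz))-[380,180])*500/130).round(0))
E
```

```text
0.017 -0.1465 [[190. 435.]]
0.017 -0.0215 [[260. 199.]]
-0.017 -0.1465 [[109. 434.]]
-0.017 -0.0215 [[170. 197.]]
```

View pics/w7.png

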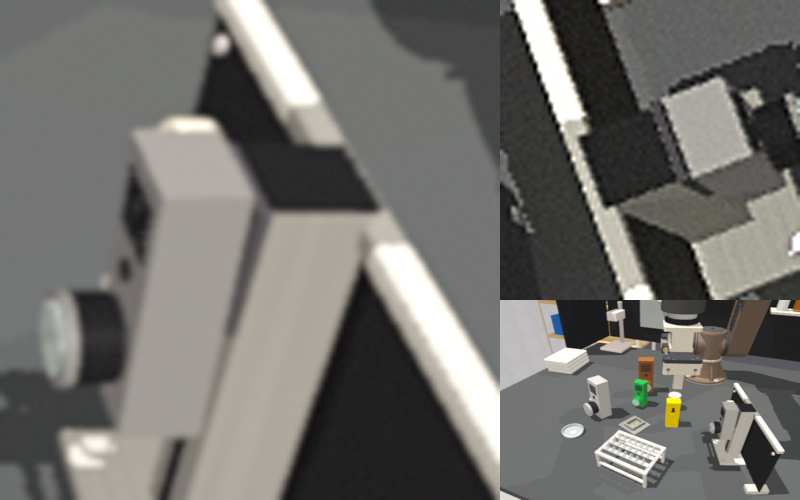

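The last picture shows the lamp hanging at the home height on the stand (crop corners ~(255,197) and (195,435), close to the predicted home pose). Only the screw-head play shows as a slight lean. The bystanders are untouched and the robot is clear.

```bash
python3 - <<'E'
from plant import ctrl
print(ctrl.close_job())
E
```

```text
the job is handed in; nothing more can be done
None
```

The lamp is out of its cradle and hanging at the home height on the stand, and the job is handed in: the plunger is judged locked by feel (its push on the lamp's back vanished) rather than by sight, stand load read about 13 N at most, the lamp leans very slightly from the screw-head play, and the other things are where they were.

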